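Close, latch and switch on the water bath

TASK

Get the water bath ready to heat: push its half-open lid down until it is fully shut, then push the lever latch on its front up and over until it snaps down onto the lid, and last flip the bath's switch, the ball-ended lever on the grey block beside it, over to its other side so that it snaps on. Only push with the fingertips: do not lift the lid further open, leave the paddle-ended switch off, and leave the glassware and other loose things where they stand.

Things in the scene. Friction and masses are not known exactly. Their poses are not given: they have to be found in the camera images.
- bath: water bath screwed to the bench: cream box 180 mm (its x) by 260 mm (its y) by 140 mm tall; origin at the centre of its underside; its -x face is the front with the latch. The lid is hinged along the far (+x) top rim, at x +90, z 140 mm in this frame; shut, the lid's flat top lies at z 150 mm. In the middle of the lid (x +30, y 0) stands a black knob 28 mm across and 28 mm high
- lid (a joint): angle of the bath's 180 x 260 x 10 mm steel lid: 0 = shut, positive = its front edge is raised. Starts standing part open (0.35 to 0.65). The hinge is stiff: the lid stays wherever it is left, and a push of a few newtons down on its top, near the front, closes it
- lid_front (a point): middle of the lid's front edge, on its top surface; moves with the lid
- latch_pivot (a point): pivot of the bath's lever latch, at x -103, y 0, z 155 mm in the bath's frame; it turns about the bath's y axis between two steel cheeks (31 mm over both) that reach z 165 mm
- latch_tip (a point): centre of the 22 mm black ball at the end of the latch lever, 75 mm from the pivot (10 mm thick steel rod); moves with the lever
- latch (a joint): angle of the latch lever: 0 = open, leaning 0.6 rad from vertical to the front (-x of the bath); 0.6 = upright, 0.75 = dead centre; 2.04 = locked, lying over the lid's front edge with the ball just above the lid. Over-centre mechanism: it pulls the lever to whichever end is nearer beyond dead centre; a push of about 3 N at the ball (more if pushed nearer the pivot) takes it over
- ball_block: grey switch block screwed to the bench, 80 (its x) by 60 by 70 mm tall, with a ball-ended lever, the bath's switch; origin at the centre of its underside. It may stand to the left or right of the bath. The lever's pivot is at x 0, y 0, z 67 mm in this frame, turning about the block's y axis
- ball_tip (a point): centre of the 22 mm black ball at the end of this switch's lever, 62 mm from its pivot; moves with the lever
- ball_switch (a joint): angle of the ball-ended lever: 0 = off, leaning 0.55 rad from vertical to the block's -x; 0.55 = upright; 1.1 = on, leaning as far to the block's +x. Over-centre mechanism: past upright it snaps to the other end; about 2.5 N at the ball (more nearer the pivot) takes it over
- paddle_block: the same grey block on the other side of the bath, but its lever ends in a flat paddle: it feeds other equipment; origin at the centre of its underside
- paddle_tip (a point): end of the flat paddle (28 mm wide, 6 mm thick) of the other switch
- paddle_switch (a joint): angle of the paddle lever: 0 = off as found, 1.1 = on
- bottle: bystander, loose: amber screw-cap bottle, 56 mm across, about 115 mm tall; origin at its underside
- jar: bystander, loose: white screw-top jar, 64 mm across, about 85 mm tall; origin at its underside
- beaker: bystander, loose: clear beaker, 68 mm across, 90 mm tall; origin at its underside
- bung: bystander, loose: black rubber bung, 42 mm across, 30 mm tall; origin at its underside
- weight: bystander, loose: steel balance weight with a knob, 32 mm across, 52 mm tall; origin at its underside
- dish: bystander, loose: clear glass dish, 90 mm across, 16 mm tall; origin at its underside
- spatula: bystander, loose: spatula, 180 mm long, lying flat; origin on the bench under its middle
Not all that is in view belongs to the job. Leave any blue, green or orange look-alike of the paddle_block alone.

How it is judged:
On the way, in this order (a step that is already met when the one before it is completed fails the run):
1. the lid is fully shut, with the latch still open (value of joint lid below 0.04 rad and value of joint latch below 0.6 rad), for 0.1 s.
2. the latch lever has snapped over the shut lid (value of joint lid below 0.04 rad and value of joint latch above 1.92 rad), for 0.2 s.
3. the ball-ended switch has snapped to on (all of step 2 and value of joint ball_switch above 1.02 rad), for 0.2 s.
At the end, for the whole second after the job is handed in: The lid is shut (within 0.04 rad), the latch lever lies over it (within 0.12 rad of its locked end), the ball-ended switch is on (within 0.08 rad of its end), and the paddle-ended switch is still off (within 0.1 rad) (all of step 3 and value of joint paddle_switch below 0.1 rad); the robot touches nothing.
It fails at once if the lid is lifted further open (beyond 0.8 rad) (value of joint lid above 0.8 rad).
It fails at once if the latch is thrown past upright while the lid is not shut (value of joint latch above 1 rad and value of joint lid above 0.08 rad).
It fails at once if the bath is switched on before its lid is latched (value of joint ball_switch above 0.75 rad and value of joint latch below 1.4 rad).
It fails at once if the paddle-ended switch is flipped (value of joint paddle_switch above 0.6 rad).
It fails at once if a loose bystander is moved more than 25 mm, lifted or carried (distance of any of bottle, jar, beaker, bung, weight, dish, spatula from where it was at the start of the episode above 0.025 m).
It also fails if it takes over 48 s, if anything falls off the work surface, if the arm or the gripper's body presses on something with over 40 N, if the wrist force passes 120 N, or if a joint passes its speed limit or range.

ROBOT

A 7-joint arm with a two-finger parallel gripper is mounted at the origin on the work surface. World frame = base frame: x ahead of the robot, y to its left, z up, the work surface at z = 0. Lengths are in m, angles in rad, forces in N, time in s.
With the tool pointing down it reaches from about 0.4 to 0.875 m from the base axis. Payload 6.5 kg.
Tool frame: the origin (TCP) lies at the very end of the fingers, on their centre line; the grasp point (between the pads) lies 19 mm behind it; z points along the fingers, y is the direction in which the jaws open and shut (so a half turn about z gives the same grasp; the last joint's range is limited). The gripper opens to 88 mm and grips with 3 to 60 N. Pads are 18 mm wide; open, the fingers measure 123 mm over their backs; the gripper's body (75 mm by 187 mm) begins 45 mm behind the grasp point.
Start: joints at [-0.066, 0.536, -0.004, 1.538, 0.003, 1.067, -0.071], TCP at [0.65, 0, 0.239] pointing down, gripper open.
Joint ranges: [-2.7, 2.7], [-0.37, 2.16], [-1.27, 1.26], [0.24, 2.4], [-1.31, 4.45], [0.19, 1.91], [-2.76, 2.76]. Speed limits (rad/s): [2.39, 2.39, 3.14, 3.14, 3.14, 3.14, 3.14].

INTERFACE

Orientations are given as a rotation vector (axis times angle).
In Python, from workcell import ctrl, capture, camera_model gives the robot as it stands.
- The arm moves only by the tool drive_tool, never from a script. Its argument "series" is a list of rows, each a list of 3 entries, a list of its own where there are three numbers: the shift along the tool's x, y, z in m, then the turn about the tool's z in rad, then the finger opening in m, from 0 to 0.0881. In form: [[[dx, dy, dz], yaw, hand], ...]. A call has 1 to 10 rows; each row shifts and turns the commanded pose from where the row before left it, along the tool's axes as they then stand; what a row does not reach is not made up. A row lasts 1/8 s, in which the tool goes at most 62.5 mm and 10.7 degrees, less where a joint would pass 70% of its speed; a pose out of reach is approached as far as the arm can. A call with a gripper value outside its range is refused whole. The fingers move at their own pace and stop on an object; the grip force is fixed at half the most. Time passes only in rows, so rows that do not move let the fingers close. It gives the time, the measured TCP pose, the force and the opening at its end, in the units of the state.
- ctrl.sense(): the state, without advancing time (a new reading comes with each control period).
- capture(name): name is "scene" or "side" or "wrist"; returns (picture, depth): 384x512x3 uint8, red, green, blue; 384x512 float32, m along the optical axis (not along the pixel's ray), 0 where there is no reading.
- camera_model(name): a dict with "fov_y" (degrees; the focal length in pixels is half the picture's height over the tangent of half this angle, whatever the lens; pixels are square), "cx", "cy" (the principal point, pixels), "R" (3x3) and "t" (3): a world point X has camera coordinates R X + t. Camera axes: x right, y down, z forward; pixel columns grow to the right and rows downward; lengths in m; the calibration is good to about 2 mm. A picture is of the moment at which its call begins: read the wrist's pose just before it. camera_model takes no time and is no camera call; for the wrist camera it gives the pose at the moment of the call.
- ctrl.job_done(): hands the job in, once; it reports no verdict.
The state is a dict: "clock": time; "qpos": joint angles; "joint_velocities": joint speeds; "tau": joint torques, N m; "tcp_pos": TCP position; "orientation": TCP orientation; "ft_force": force on the tool from outside, world axes, zero at the start; "moment": the same for the moment, N m; "gripper_width": finger opening in m.
Only numpy, scipy, OpenCV 4.12 (cv2) and the standard library are available. Lean on these libraries where they do the work, as an engineer would, in place of code of your own. Each camera call takes 0.05 s, during which the arm holds its last target.

## Working session

There is one attempt and no reset: what is moved stays moved. The work goes in short steps, Python scripts to look and compute and a tool call to move; the robot and the scene stay as the last step left them, time stands still between calls to the robot, and variables do not carry over. Pictures are saved under pics/ and viewed, and the job is handed in when it is done.

Besides the shell and the picture viewer there is one more tool, called as a command line: name --argument value ..., lists and objects as JSON in quotes. drive_tool: Moves the arm, as the interface text tells. Its arguments: {"type":"object","properties":{"series":{"type":"array"}},"required":["series"]}

```bash
ls; mkdir -p pics; cat > h.py <<'E'
import numpy as np, cv2
from workcell import ctrl, capture, camera_model
def grab(n,tag):
    m=camera_model(n); p,d=capture(n)
    cv2.imwrite(f'pics/{tag}.png',cv2.resize(p[:,:,::-1],None,fx=1.5,fy=1.5,interpolation=cv2.INTER_CUBIC))
    np.savez(f'{tag}.npz',p=p,d=d,**{k:np.array(v) for k,v in m.items()})
def pts(z):
    d=z['d'];f=192/np.tan(np.radians(float(z['fov_y']))/2)
    v,u=np.mgrid[:384,:512]
    c=np.stack([(u-z['cx'])/f*d,(v-z['cy'])/f*d,d],-1)
    return (c-z['t'])@z['R']
E
python3 - <<'E'
from h import *
s=ctrl.sense();print(s)
for n in('scene','side','wrist'):
    grab(n,n+'0'); m=camera_model(n); print(n,m['fov_y'],m['cx'],m['cy'],-np.array(m['R']).T@np.array(m['t']))
E
```

```text
pics
{'clock': 0.0, 'qpos': array([-0.06619013,  0.53715988, -0.00440882,  1.53883005,  0.00259844,
        1.06728728, -0.07121127]), 'joint_velocities': array([-0.00090378,  0.0017543 ,  0.00032849, -0.0001905 , -0.00180091,
       -0.00043824,  0.00106824]), 'tau': array([-1.69933578e-04, -5.70981932e+01,  9.90184285e-01, -2.51597965e+01,
       -5.62433247e-02,  1.80829730e-02,  2.02785413e-04]), 'tcp_pos': array([ 6.49408350e-01, -3.98903093e-05,  2.37860222e-01]), 'orientation': array([-2.22064598e+00, -2.22070001e+00,  2.01043551e-03]), 'ft_force': array([ 0.07253295, -0.70085499,  0.16282748]), 'moment': array([ 0.00068375, -0.0240254 , -0.02141355]), 'gripper_width': 0.08782493281502277}
scene 43.76354425728999 252.97543750000239 191.9786891227327 [1.29953931 0.18196958 1.44428613]
side 47.82705183639658 255.3041461723934 189.15865275302002 [ 0.34381068 -0.95343254  0.83849523]
wrist 68.18505438963128 253.20949885819363 192.95007953763738 [0.64820497 0.07175948 0.38438516]
```

View pics/scene0.png

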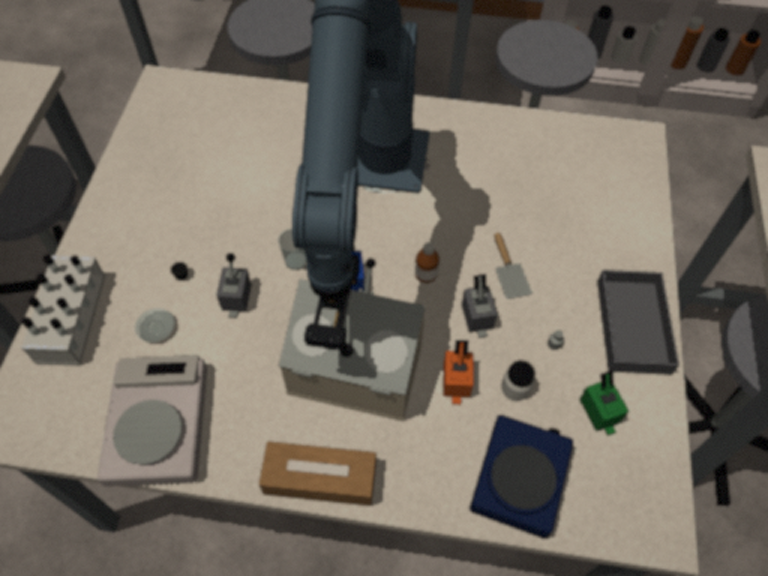

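View pics/side0.png

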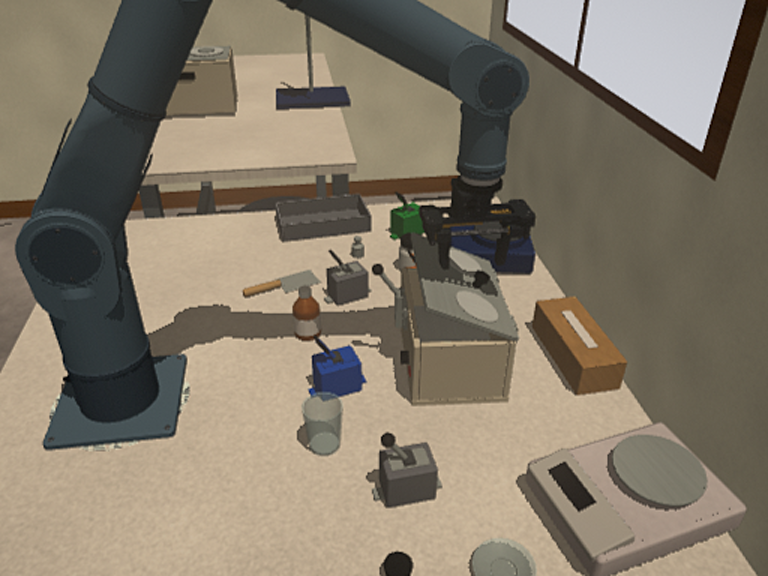

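View pics/wrist0.png

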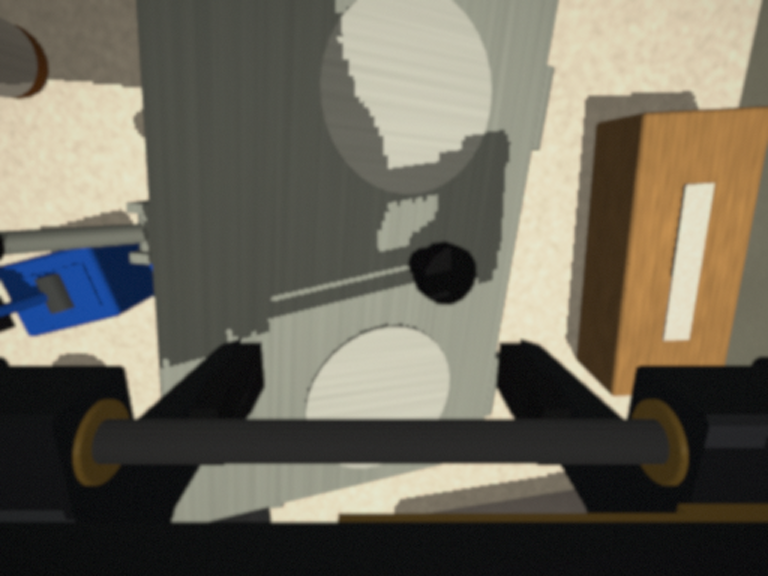

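The scene view shows the bath at the middle (about 355,345). The ball block is to its left at (235,285), so world −y, with its ball at (231,258). The paddle block is at (480,305), and there are orange, blue and green look-alikes. Next I'll measure with depth.

```bash
python3 - <<'E'
from h import *
S=np.load('scene0.npz');D=np.load('side0.npz');W=np.load('wrist0.npz')
for n,z,px in (('scene',S,[(231,258),(235,285),(220,305),(248,308),(371,263),(346,350),(180,270),(428,250),(480,283),(283,395),(405,410),(423,303),(300,280),(295,245),(155,325)]),
 ('side',D,[(388,440),(405,455),(378,268),(480,278),(408,240),(460,400),(412,240),(410,325),(515,335)]),
 ('wrist',W,[(443,262),(20,240),(138,245),(160,355),(200,100),(400,60),(500,410),(440,60)])):
    P=pts(z)
    for u,v in px:
        print(n,(u,v),P[int(v/1.5),int(u/1.5)].round(3),z['p'][int(v/1.5),int(u/1.5)])
P=pts(W);
import itertools
# lid plane: region in wrist picture
m=np.zeros((384,512),np.uint8); cv2.fillPoly(m,[np.array([[160,20],[320,20],[310,100],[380,190],[260,290],[170,340]])*2//3],1)
Q=P[(m>0)&(W['d']>0)]; 
c=np.median(Q,0)
for _ in range(5):
    u,s,vt=np.linalg.svd(Q-Q.mean(0),full_matrices=False); n=vt[2]*np.sign(vt[2][2]); r=(Q-Q.mean(0))@n; Q2=Q[abs(r)<max(.003,2*np.median(abs(r)))];print(len(Q),len(Q2),n,abs(r).std()); Q=Q2
print('angle',np.arccos(n[2]),'yaw of -horizontal',np.arctan2(-n[1],-n[0]),Q.mean(0))
E
```

```text
scene (231, 258) [ 0.458 -0.28   0.12 ] [17 18 16]
scene (235, 285) [ 0.498 -0.271  0.072] [89 90 83]
scene (220, 305) [ 0.528 -0.307  0.025] [119 111 101]
scene (248, 308) [ 0.512 -0.248 -0.   ] [75 70 64]
scene (371, 263) [0.489 0.041 0.222] [18 18 20]
scene (346, 350) [0.683 0.022 0.199] [ 9  8 10]
scene (180, 270) [ 0.454 -0.421  0.031] [21 18 17]
scene (428, 250) [0.365 0.15  0.119] [81 77 71]
scene (480, 283) [0.428 0.275 0.109] [74 74 68]
scene (283, 395) [ 0.714 -0.119  0.002] [176 164 147]
scene (405, 410) [0.706 0.149 0.   ] [75 70 60]
scene (423, 303) [ 0.434  0.155 -0.003] [86 80 73]
scene (300, 280) [ 0.549 -0.094  0.218] [148 142 129]
scene (295, 245) [ 0.698 -0.04   0.558] [56 59 57]
scene (155, 325) [ 0.59  -0.446  0.004] [119 122 111]
side (388, 440) [ 0.455 -0.288  0.124] [56 49 44]
side (405, 455) [ 0.484 -0.282  0.082] [111 107  93]
side (378, 268) [0.489 0.037 0.221] [52 47 42]
side (480, 278) [0.673 0.009 0.2  ] [38 35 29]
side (408, 240) [0.609 0.368 0.084] [46 42 36]
side (460, 400) [ 0.62  -0.099  0.007] [146 129 102]
side (412, 240) [0.569 0.142 0.212] [62 5
[... 272 characters left out ...]
[ 0.556 -0.003  0.222] [117 113  99]
wrist (200, 100) [0.582 0.095 0.217] [77 78 70]
wrist (400, 60) [0.656 0.114 0.186] [198 195 177]
wrist (500, 410) [ 0.77  -0.168 -0.001] [231 223 195]
wrist (440, 60) [0.674 0.116 0.179] [201 200 180]
20729 20715 [ 0.40652889 -0.03591393  0.91293179] 0.00044337638684849653
20715 20715 [ 0.40671527 -0.03592644  0.91284828] 0.00043836925700092746
20715 20715 [ 0.40671527 -0.03592644  0.91284828] 0.00043836925700092746
20715 20715 [ 0.40671527 -0.03592644  0.91284828] 0.00043836925700092746
20715 20715 [ 0.40671527 -0.03592644  0.91284828] 0.00043836925700092746
angle 0.4205898095076024 yaw of -horizontal 3.053488178329157 [0.59524163 0.07278808 0.20880172]
```

```bash
python3 - <<'E'
from h import *
S=np.load('scene0.npz');D=np.load('side0.npz')
def ballc(z,guess,r=.011):
    P=pts(z); p=z['p'].astype(int); m=(np.linalg.norm(P-guess,axis=-1)<.022)&(p.max(-1)<70)&(P[...,2]>guess[2]-.008)
    q=P[m]; A=np.c_[2*q,np.ones(len(q))]
    cam=-z['R'].T@z['t']
    from scipy.optimize import least_squares
    s=least_squares(lambda c:np.linalg.norm(q-c,axis=1)-r,guess,loss='soft_l1',f_scale=.002)
    return len(q),s.x.round(4),np.sqrt((s.fun**2).mean())
for n,z in(('scene',S),('side',D)):
    print(n,'latch',ballc(z,np.array([.487,.042,.215])),'ball',ballc(z,np.array([.455,-.282,.117])))
for n,z in(('scene',S),('side',D)):
    P=pts(z)
    m=(abs(P[...,2]-.07)<.006)&(P[...,0]>.42)&(P[...,0]<.58)&(P[...,1]>-.36)&(P[...,1]<-.2)
    q=P[m]; r=cv2.minAreaRect((q[:,:2]*1000).astype(np.float32)); print(n,len(q),np.median(q[:,2]),r,q[:,:2].mean(0))
    # walls: side faces points
    m=(P[...,2]>.01)&(P[...,2]<.066)&(P[...,0]>.42)&(P[...,0]<.58)&(P[...,1]>-.36)&(P[...,1]<-.2)
    q=P[m]; r=cv2.minAreaRect((q[:,:2]*1000).astype(np.float32)); print(' body',len(q),r)
c=cv2.imread('pics/side0.png'); cv2.imwrite('pics/crop.png',cv2.resize(c[400:540,340:480],None,fx=4,fy=4))
c=cv2.imread('pics/scene0.png'); cv2.imwrite('pics/crop2.png',cv2.resize(c[230:350,170:310],None,fx=4,fy=4))
E
```

```text
scene latch (28, array([0.4851, 0.0373, 0.2187]), np.float64(0.001978988634648006)) ball (17, array([ 0.4576, -0.2885,  0.1231]), np.float64(0.002661577438225551))
side latch (40, array([0.4882, 0.0392, 0.2144]), np.float64(0.001598936270115774)) ball (67, array([ 0.4561, -0.2816,  0.1178]), np.float64(0.0014998040387010699))
scene 290 0.07090926179079278 ((488.1092529296875, -281.6453857421875), (84.36466217041016, 62.01459884643555), 4.7896809577941895) [ 0.49256663 -0.27951935]
 body 244 ((498.9583435058594, -277.2723083496094), (99.95832824707031, 162.14027404785156), 22.532485961914062)
side 661 0.06828091622545175 ((488.4217529296875, -280.19744873046875), (79.7525405883789, 62.386932373046875), 5.555324554443359) [ 0.4881377  -0.28444975]
 body 682 ((488.4779052734375, -280.5977783203125), (80.58830261230469, 62.98809814453125), 5.288174152374268)
```

View pics/crop.png

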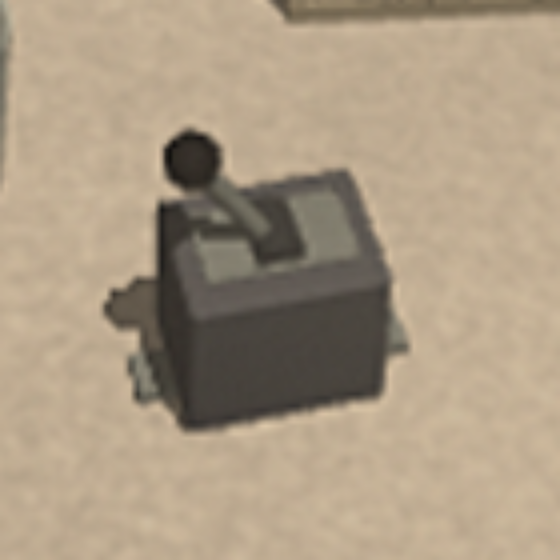

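View pics/crop2.png

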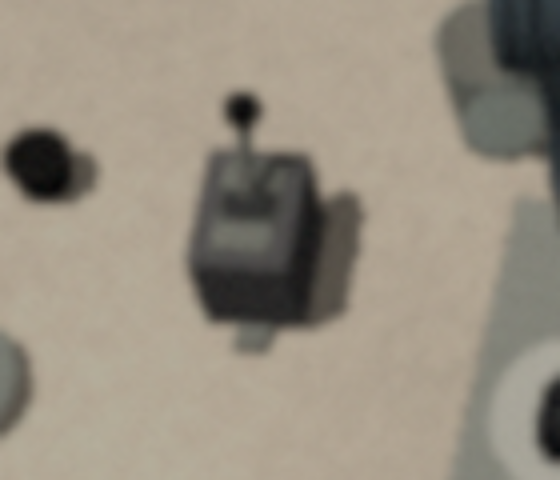

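drive_tool --series '[[[0,0,-0.03],0,0],[[0,0,-0.02],0,0],[[0.015,-0.036,0],0,0],[[0.0155,-0.036,0],0.17,0],[[0,0,0],0.18,0],[[0,0,0],0.18,0],[[0,0,0],0.18,0],[[0,0,0],0.18,0],[[0,0,0],0.18,0],[[0,0,0],0.18,0]]'

```text
clock: 1.4
tcp_pos: [0.5778, 0.0305, 0.2885]
orientation: [-3.103, -0.493, 0.001]
ft_force: [0.5, 0.2, -0.5]
gripper_width: 0.0005
```

drive_tool --series '[[[0,0,0],0.18,0],[[0,0,0],0.18,0],[[0,0,0],0.049,0],[[0,0,0],0,0]]'

```text
clock: 1.9
tcp_pos: [0.5778, 0.0306, 0.2885]
orientation: [3.138, -0.137, -0.001]
ft_force: [-0.5, 0.8, -0.0]
gripper_width: 0.0002
```

```bash
cat > where.py <<'E'
from h import *
from scipy.spatial.transform import Rotation as Ro
s=ctrl.sense();R=Ro.from_rotvec(s['orientation']).as_matrix()
print('t',s['clock'],'tcp',s['tcp_pos'].round(4),'toolx yaw',np.arctan2(R[1,0],R[0,0]).round(4),'z',R[:,2].round(3),'F',s['ft_force'].round(2),'w',s['gripper_width'],'q',s['qpos'].round(2))
d=s['tcp_pos'][:2]-[.6317,.0257]; print('bath xy',d@[.9961,-.088],d@[.088,.9961])
E
python3 where.py
```

```text
t 1.9 tcp [0.5778 0.0306 0.2885] toolx yaw -0.0874 z [-0.001 -0.    -1.   ] F [-0.48  0.81 -0.02] w 0.0001828942278941401 q [-0.36  0.37  0.3   1.69 -0.12  1.1  -1.68]
bath xy -0.054149715625380214 0.00014346369456753498
```

drive_tool --series '[[[0,0,0.03],0,0],[[0,0,0.03],0,0],[[0,0,0.015],0,0],[[0,0,0.01],0,0],[[0,0,0.01],0,0],[[0,0,0.01],0,0]]'

```text
clock: 2.65
tcp_pos: [0.5785, 0.0305, 0.1837]
orientation: [-3.138, 0.138, -0.002]
ft_force: [-0.2, -0.2, 1.5]
gripper_width: 0.0004
```

drive_tool --series '[[[0,0,0.01],0,0],[[0,0,0.01],0,0],[[0,0,0.008],0,0],[[0,0,0.005],0,0]]'

```text
clock: 3.15
tcp_pos: [0.5777, 0.0305, 0.1502]
orientation: [3.138, -0.138, -0.001]
ft_force: [-8.0, -0.7, 36.2]
gripper_width: 0.0006
```

drive_tool --series '[[[0,0,-0.002],0,0],[[0,0,-0.03],0,0],[[0,0,-0.05],0,0],[[0,0,-0.05],0,0]]'

```text
clock: 3.65
tcp_pos: [0.5779, 0.0304, 0.2841]
orientation: [3.138, -0.139, 0.0]
ft_force: [1.1, -0.5, -0.2]
gripper_width: 0.0
```

```bash
python3 where.py; python3 - <<'E'
from h import *
grab('side','side1');grab('wrist','wrist1')
Z=np.load('side1.npz');P=pts(Z)
for n in('side1','wrist1'):
    Z=np.load(n+'.npz');P=pts(Z);L=P-[.6317,.0257,0];x=L@[.9961,-.088,0];y=L@[.088,.9961,0]
    m=(abs(x)<.085)&(abs(y)<.12)&(abs(P[...,2]-.16)<.04)&((np.hypot(x-.03,y)>.03))
    q=P[m&(abs(P[...,2]-.15)<.012)];a=np.linalg.lstsq(np.c_[q[:,:2],np.ones(len(q))],q[:,2],rcond=None)[0];print(n,len(q),np.median(q[:,2]),a)
    k=P[(np.hypot(x-.03,y)<.05)&(abs(P[...,2]-.178)<.005)&(Z['p'].max(-1)<70)];print('knob',len(k),k.mean(0) if len(k) else 0)
E
```

```text
t 3.65 tcp [0.5779 0.0304 0.2841] toolx yaw -0.0883 z [ 0. -0. -1.] F [ 1.08 -0.49 -0.24] w 3.094236137768071e-05 q [-0.36  0.38  0.3   1.7  -0.12  1.09 -1.68]
bath xy -0.05397217961561811 -6.48642988987377e-05
side1 2674 0.14805310874926592 [ 0.00433708 -0.00120901  0.14536465]
knob 45 [0.66140328 0.02206034 0.17509414]
wrist1 39245 0.15063890887313264 [0.00240081 0.00026972 0.14931173]
knob 745 [0.65915873 0.02649307 0.17826445]
```

View pics/side1.png

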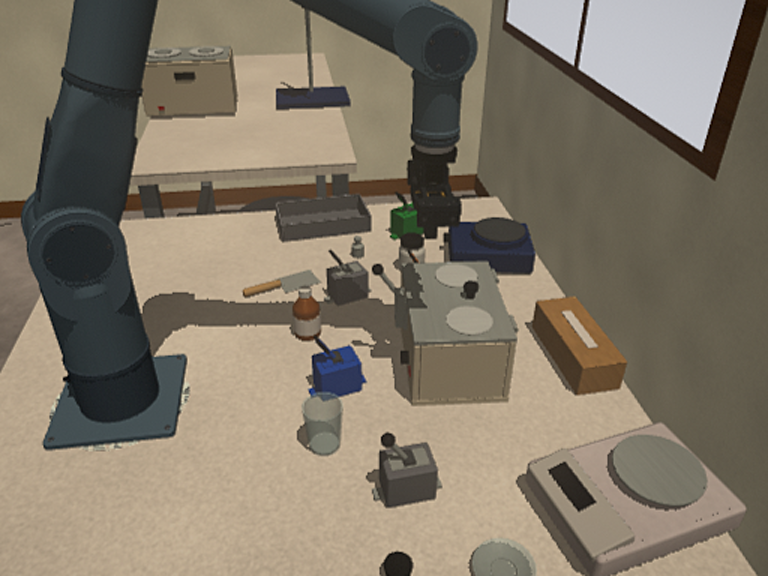

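View pics/wrist1.png

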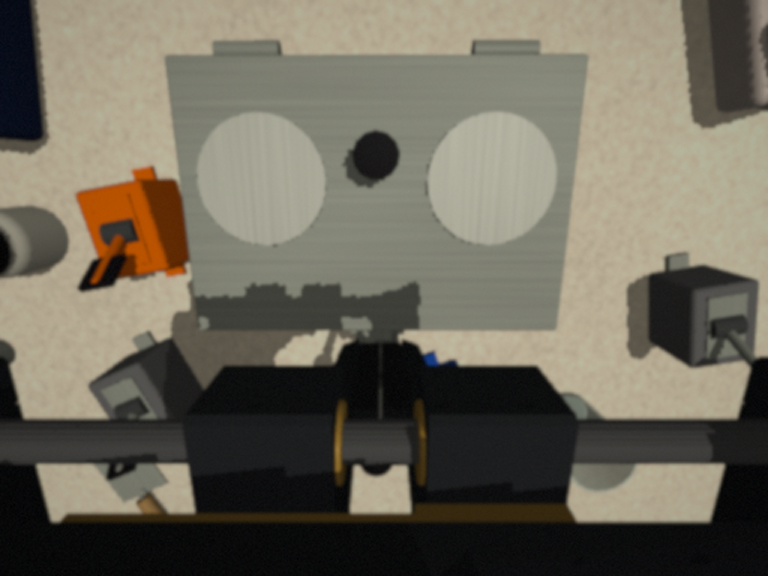

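Lid is flat (slope 0.002 rad, height about 150 mm) and the latch ball is still leaning to the front at (378,269). Next I'll go in front of the latch.

drive_tool --series '[[[-0.046,0,0],0,0],[[-0.045,0,0],0,0],[[-0.045,-0.001,0],0,0],[[0,0,0.03],0,0],[[0,0,0.03],0,0],[[0,0,0.021],0,0],[[0,0,0],0,0]]'

```text
clock: 4.62
tcp_pos: [0.4414, 0.0432, 0.2004]
orientation: [3.137, -0.139, -0.005]
ft_force: [-1.2, 1.1, -0.4]
gripper_width: 0.0003
```

```bash
python3 where.py; python3 - <<'E'
from h import *
grab('side','side2')
E
```

```text
t 4.625 tcp [0.4414 0.0432 0.2004] toolx yaw -0.0883 z [-0.003 -0.001 -1.   ] F [-1.2   1.05 -0.42] w 0.00025939346780639607 q [-0.44  0.24  0.27  2.11 -0.09  0.8  -1.77]
bath xy -0.19108176204754737 0.000644675148575882
```

View pics/side2.png

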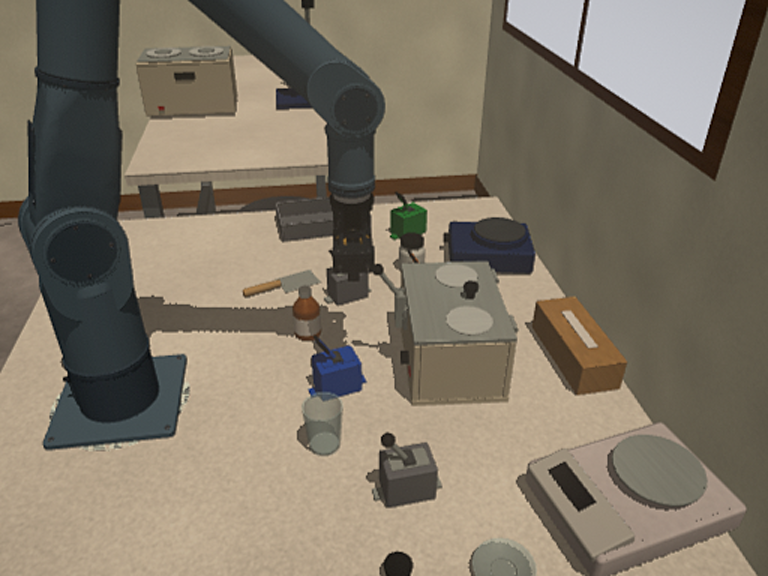

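drive_tool --series '[[[0.015,0,0],0,0],[[0.01,0,0],0,0],[[0.01,0,0],0,0],[[0.01,0,0],0,0],[[0.01,0,0],0,0],[[0.01,0,0],0,0],[[0.01,0,0],0,0],[[0.01,0,0],0,0],[[0.01,0,0],0,0],[[0,0,0],0,0]]'

```text
clock: 5.92
tcp_pos: [0.5381, 0.035, 0.2017]
orientation: [3.138, -0.139, 0.001]
ft_force: [0.4, -0.8, 0.4]
gripper_width: 0.0002
```

```bash
python3 where.py; python3 - <<'E'
from h import *
grab('side','side3')
E
```

```text
t 5.925 tcp [0.5381 0.035  0.2017] toolx yaw -0.0885 z [ 0.001 -0.    -1.   ] F [ 0.36 -0.78  0.35] w 0.00024750348582001924 q [-0.37  0.4   0.28  1.88 -0.14  0.88 -1.68]
bath xy -0.09406039945389713 0.0009841223361817962
```

View pics/side3.png

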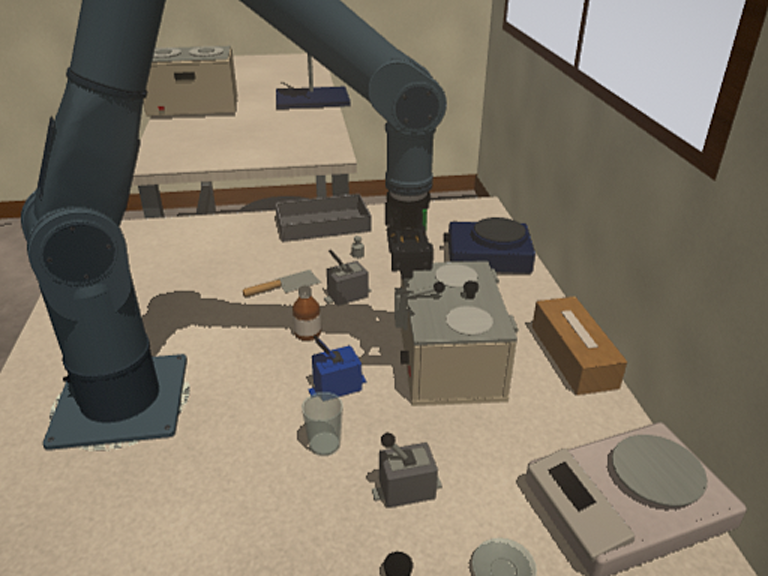

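The latch lies over the lid, with its ball at (439,287). Next I'll lift and go to the ball switch.

drive_tool --series '[[[0,0,-0.04],0,0],[[0,0,-0.04],0,0],[[-0.012,0.0415,0],0,0],[[-0.012,0.0415,0],0,0],[[-0.012,0.0415,0],0,0],[[-0.012,0.0415,0],0,0],[[-0.012,0.0415,0],0,0],[[-0.012,0.0415,0],0,0],[[-0.012,0.0415,0],0,0],[[-0.012,0.0415,0],0,0]]'

```text
clock: 7.22
tcp_pos: [0.4115, -0.2881, 0.2818]
orientation: [-3.138, 0.138, -0.0]
ft_force: [0.4, 0.7, -0.0]
gripper_width: 0.0007
```

drive_tool --series '[[[0,0,0],-0.09,0],[[0,0,0],-0.09,0],[[0,0,0],0,0]]'

```text
clock: 7.6
tcp_pos: [0.4121, -0.287, 0.2817]
orientation: [-3.138, -0.143, -0.0]
ft_force: [-0.1, 0.6, 0.4]
gripper_width: 0.0007
```

```bash
python3 where.py; python3 - <<'E'
from h import *
grab('side','side4');grab('scene','scene4')
s=ctrl.sense()['tcp_pos'];c,n=np.cos(.0925),np.sin(.0925);d=s[:2]-[.4884,-.2804];print('block xy',d@[c,n],d@[-n,c])
from scipy.optimize import least_squares
for t in('side4','scene4'):
    z=np.load(t+'.npz');P=pts(z)
    for g in ([.6317-.0286*.9961,.027,.165],[.456,-.283,.12]):
        g=np.array(g);q=P[(np.linalg.norm(P-g,axis=-1)<.024)&(z['p'].max(-1)<70)&(P[...,2]>g[2]-.006)]
        if len(q)>5:print(t,len(q),least_squares(lambda c:np.linalg.norm(q-c,axis=1)-.011,g,loss='soft_l1',f_scale=.002).x.round(4))
E
```

```text
t 7.6 tcp [ 0.4121 -0.287   0.2817] toolx yaw 0.0909 z [-0.  0. -1.] F [-0.06  0.56  0.38] w 0.0006680605649434733 q [ 0.13  0.25  0.46  1.9  -0.13  1.03 -0.83]
bath xy -0.19125737575110166 -0.33080084496999407
block xy -0.0764418943257687 0.0005235555486447931
side4 38 [0.6033 0.0304 0.1621]
side4 66 [ 0.4568 -0.2817  0.1177]
scene4 31 [0.6021 0.0264 0.1673]
scene4 18 [ 0.4545 -0.2847  0.1227]
```

View pics/side4.png

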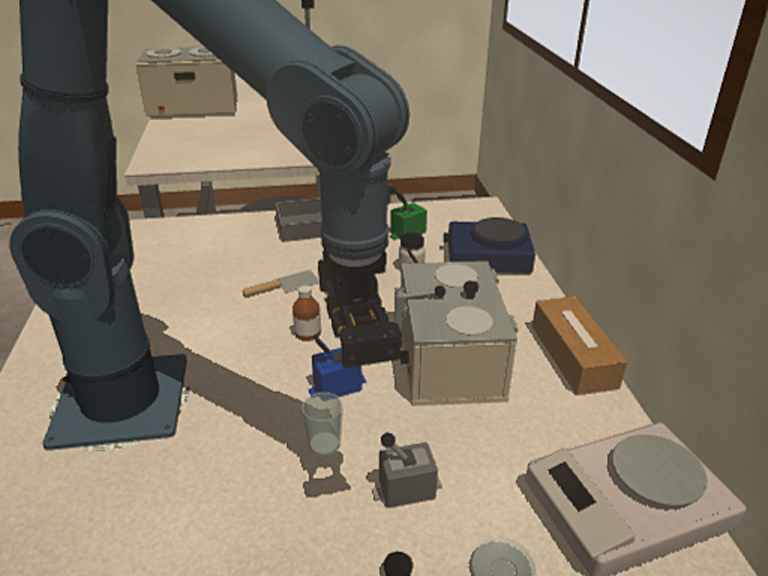

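The latch ball measures (0.603, 0.028, 0.165), which matches locked. Next I'll descend behind the switch ball and push.

drive_tool --series '[[[0,0,0.045],0,0],[[0,0,0.045],0,0],[[0,0,0.045],0,0],[[0,0,0.02],0,0],[[0,0,0.017],0,0],[[0,0,0],0,0]]'

```text
clock: 8.45
tcp_pos: [0.412, -0.2868, 0.1091]
orientation: [-3.138, -0.144, 0.002]
ft_force: [0.2, 0.3, 1.0]
gripper_width: 0.0004
```

```bash
python3 where.py; python3 - <<'E'
from h import *
grab('side','side5')
E
```

```text
t 8.45 tcp [ 0.412  -0.2868  0.1091] toolx yaw 0.0914 z [-0.001  0.001 -1.   ] F [0.23 0.29 1.03] w 0.0003537985042799726 q [ 0.22  0.51  0.37  2.04 -0.3   0.65 -0.69]
bath xy -0.19135395158899404 -0.3306297447097327
```

View pics/side5.png

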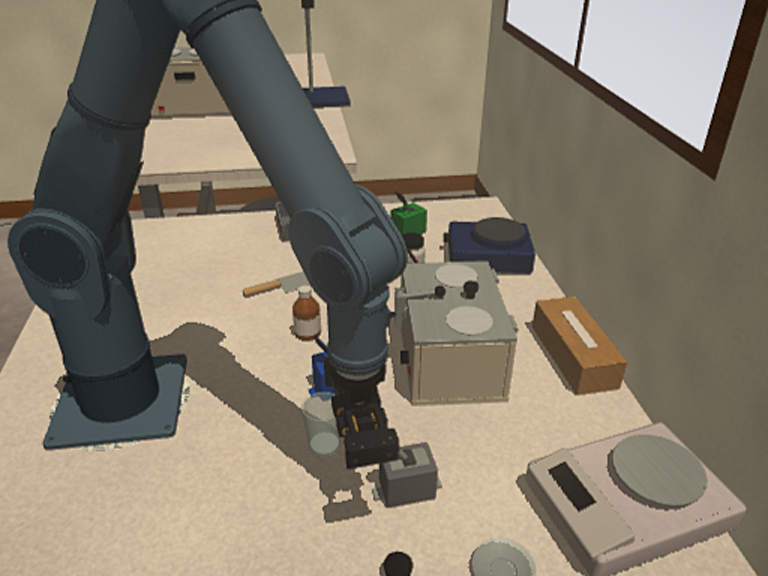

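drive_tool --series '[[[0.015,0,0],0,0],[[0.01,0,0],0,0],[[0.01,0,0],0,0],[[0.01,0,0],0,0],[[0.01,0,0],0,0],[[0.008,0,0],0,0],[[0.005,0,0],0,0],[[0,0,0],0,0]]'

```text
clock: 9.5
tcp_pos: [0.4806, -0.2808, 0.1097]
orientation: [3.138, 0.145, 0.0]
ft_force: [-0.5, 0.0, -0.5]
gripper_width: 0.0006
```

drive_tool --series '[[[-0.01,0,0],0,0],[[-0.02,0,0],0,0],[[-0.03,0,0],0,0],[[0,0,-0.04],0,0],[[0,0,-0.045],0,0],[[0,0,-0.045],0,0],[[-0.01,-0.05,-0.03],0,0],[[0,-0.05,-0.02],0,0],[[0,-0.05,0],0,0],[[0,0,0],0,0]]'

```text
clock: 10.75
tcp_pos: [0.3955, -0.1351, 0.2896]
orientation: [-3.136, -0.152, -0.0]
ft_force: [-0.5, -1.1, -0.4]
gripper_width: 0.0003
```

```bash
python3 where.py; python3 - <<'E'
from h import *
grab('side','side6');grab('scene','scene6')
from scipy.optimize import least_squares
for t in('side6','scene6'):
    z=np.load(t+'.npz');P=pts(z)
    for g in ([.603,.028,.165],[.5207,-.2774,.12]):
        g=np.array(g);q=P[(np.linalg.norm(P-g,axis=-1)<.024)&(z['p'].max(-1)<70)&(P[...,2]>g[2]-.006)]
        if len(q)>5:print(t,len(q),least_squares(lambda c:np.linalg.norm(q-c,axis=1)-.011,g,loss='soft_l1',f_scale=.002).x.round(4))
E
```

```text
t 10.75 tcp [ 0.3955 -0.1351  0.2896] toolx yaw 0.0971 z [-0.     0.002 -1.   ] F [-0.49 -1.07 -0.44] w 0.00030018408591682476 q [-0.15  0.06  0.39  2.07 -0.03  1.02 -1.22]
bath xy -0.22109987804053544 -0.18096056910257335
side6 41 [0.6041 0.0295 0.1623]
side6 63 [ 0.5207 -0.2763  0.1181]
scene6 30 [0.6012 0.0277 0.1658]
scene6 29 [ 0.5194 -0.2805  0.1223]
```

View pics/side6.png

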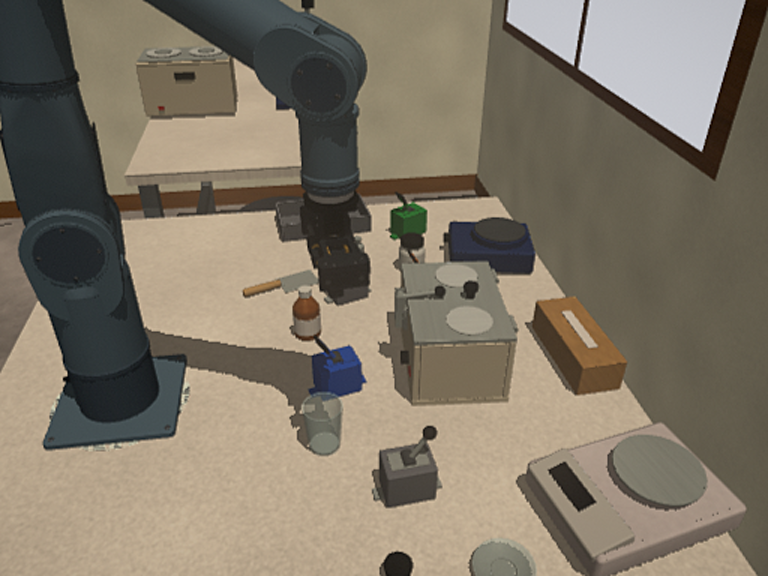

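View pics/scene6.png

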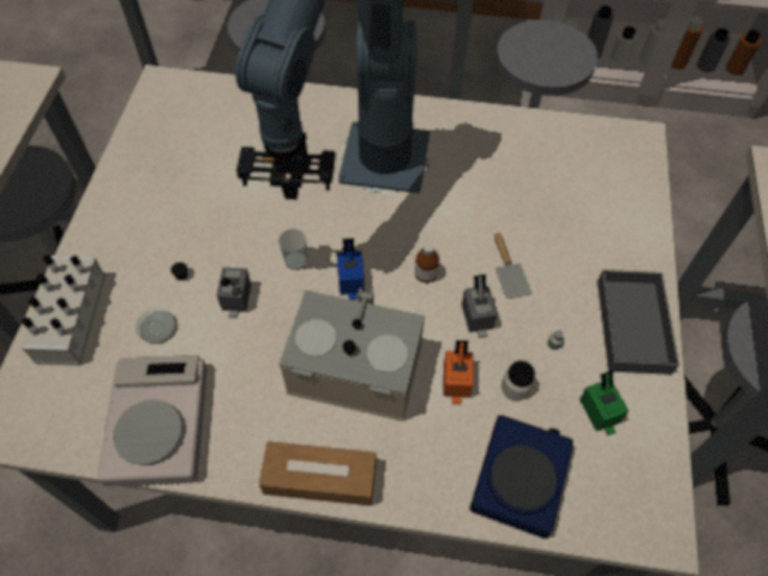

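The switch ball now leans to the bath side at (429,433), measured at (0.520, −0.278, 0.120); "on" should be (0.521, −0.277, 0.120). The latch ball lies on the lid at (358,323) in the scene view. The paddle lever and loose items stand as before, and the arm is clear.

```bash
python3 -c "
from h import *
print(ctrl.job_done())"
```

```text
the job is handed in; nothing more can be done
None
```

The water bath is ready to heat: the lid is shut, the latch is over it and the bath's switch is on. I handed the job in at about 10.9 s on the clock, and the hand-in gave no verdict.

I did it all with closed fingertips: pressed the lid down, pushed the latch ball over its dead centre from the front, then pushed the ball-ended switch over.

Last checks:
- **Lid:** its top fitted flat, with a slope of about 0.002 rad at 150 mm height. I measured this right after closing it, not again after latching. The wrist read 36 N at the bottom of the push.
- **Latch:** the ball was at about (0.603, 0.029, 0.164) m, which matches the locked position.
- **Ball-ended switch:** the ball was at about (0.520, −0.278, 0.120) m, within 1–2 mm of its on position.
- **Paddle-ended switch and loose items:** these looked unmoved in the final pictures. I judged that by eye and did not measure it.
- **Arm:** it was clear of everything, with wrist force near zero.

The scene and side cameras differed by 3–4 mm in ball position. No check failed.

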